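# Turn the toy display until the dinosaur is in front

## Task

Push the pegs around the rim of the round wooden display stand to turn it until the green dinosaur stands at the front, in line with the red arrow on the stand's base, then move clear and leave the stand at rest there. Push gently and do not grip anything: do not touch, lift or tip the toys riding on the stand, and leave the toys on the table alone.

Things in the scene. Friction and masses are not known exactly. Their poses are not given: they have to be found in the camera images.
- stand_base: Fixed dark wooden base of the stand: disc 200 mm across, 12 mm thick, with a flat white tongue (36 mm wide, 4 mm thick) along its -x axis to 240 mm from the centre; a red arrow on the tongue, 190 to 220 mm out, marks the front. Origin: centre of the underside, on the wheel's axle. Its -x axis points to the front (roughly towards the robot).
- wheel: Round wooden wheel, 260 mm across, 18 mm thick, on the stand's vertical axle; turns both ways without stops; about 1 N at the rim turns it, and it stops when left. Origin: centre of its underside, 30 mm above the table; its top face is 48 mm above the table. Eight straight rim pegs stick out level, like a ship's wheel, every 45 degrees, the first along its +x axis.
- peg (a point): Middle of the free length of the first rim peg, on the wheel's +x axis, 160 mm from the axle and 39 mm above the table. All eight pegs are alike: dark wood, round, 16 mm thick, reaching from the rim (130 mm) to 190 mm from the axle. Under the pegs there is only the table and the 4 mm tongue.
- dino_mid (a point): Green plastic dinosaur, 90 mm long, 40 mm wide, 70 mm tall, loose on the wheel about 65 mm from the axle with its head pointing outwards, always about on the wheel's -x axis. This point is at the middle of it, 35 mm above its feet; its -x axis points to its head.
- cup: Stainless steel toy cup, 54 mm across, 50 mm high, loose and upright on the wheel 65 mm from the axle. Origin: centre of the underside.
- clown: Wooden clown stacker with coloured rings and red hat, 48 mm across, 88 mm tall, loose and upright on the wheel 65 mm from the axle. Origin: centre of the underside.
- cube: Clear acrylic cube, 42 mm, loose on the wheel 65 mm from the axle. Origin: centre of the underside.
- car: Bystander on the table: wooden toy car, 90 mm long, 54 mm wide, 52 mm high. Origin: centre of the underside.
- duck: Bystander on the table: yellow toy duck, 80 mm long, 40 mm wide, 69 mm high. Origin: centre of the underside.
- ring: Bystander on the table: orange stacking ring, 70 mm across, 20 mm high. Origin: centre of the underside.
- arch: Bystander on the table: red wooden arch, 90 by 30 mm, 60 mm high. Origin: centre of the underside.
- dino: The same dinosaur; origin between its feet, on the wheel's top face.
Things that resemble listed ones, but are neither listed nor needed, are in the scene too. Leave any purple look-alike of the clown alone.

How it is judged (in metres and radians):
At the end, for the whole second after the job is handed in: The dinosaur's middle is within 12 mm of the front line (axle through red arrow), on the arrow's side, 45 to 85 mm from the axle; the wheel is at rest; all four toys stand upright on it within 90 mm of the axle; the toys on the table are within 20 mm of where they began (x of dino_mid in the frame of stand_base between -0.085 and -0.045 m and y of dino_mid in the frame of stand_base between -0.012 and 0.012 m and angular speed of wheel below 0.05 rad/s and angle between each of dino_mid, cup, clown, cube's own z axis and vertical below 0.2 rad and horizontal distance between each of dino_mid, cup, clown, cube and wheel below 0.09 m and height (world z) of dino_mid between 0.073 and 0.093 m and height (world z) of cup between 0.038 and 0.058 m and height (world z) of clown between 0.038 and 0.058 m and height (world z) of cube between 0.038 and 0.058 m and distance of each of car, duck, ring, arch from where it was at the start of the episode below 0.02 m); the robot touches nothing.
It fails at once if a toy, on the stand or on the table, is touched by the robot (more than 0.5 N) (contact force between any of dino, cup, clown, cube, car, duck, ring, arch and the fingers above 0.5 N or contact force between any of dino, cup, clown, cube, car, duck, ring, arch and the arm above 0.5 N).
It fails at once if a toy on the stand is tipped (over 0.35 rad), lifted 15 mm or falls off (angle between any of dino_mid, cup, clown, cube's own z axis and vertical above 0.35 rad or height (world z) of dino_mid above 0.098 m or height (world z) of dino_mid below 0.068 m or height (world z) of any of cup, clown, cube above 0.063 m or height (world z) of any of cup, clown, cube below 0.033 m).
It fails at once if a toy on the table is moved more than 20 mm (distance of any of car, duck, ring, arch from where it was at the start of the episode above 0.02 m).
It fails at once if the stand is gripped or pushed hard (more than 25 N) (contact force between wheel and the fingers above 25 N or contact force between wheel and the arm above 25 N).
It also fails if it takes over 69 s, if anything falls off the work surface, if the arm or the gripper's body presses on something with over 40 N, if the wrist force passes 120 N, or if a joint passes its speed limit or range.

## Robot

A 6-joint arm with a two-finger parallel gripper is mounted at the origin on the work surface. World frame = base frame: x ahead of the robot, y to its left, z up, the work surface at z = 0. Lengths are in mm, angles in rad, forces in N, time in s.
With the tool pointing down it reaches from about 300 to 750 mm from the base axis. Payload 8.5 kg.
Tool frame: the origin (TCP) lies between the finger pads; the fingertips stand 8 mm ahead of it and the grasp point (between the pads) lies 11 mm behind it; z points along the fingers, y is the line along which they close (so a half turn about z gives the same grasp; the last joint's range is limited). The gripper opens to 85 mm and grips with 20 to 120 N. Pads are 22 mm wide; open, the fingers measure 114 mm over their backs; the gripper's body (76 mm by 85 mm) begins 54 mm behind the grasp point. The pads swing forward as they close: fully open they stand 13 mm farther back than shut.
Start: joints at [-1.413, 0.381, 1.297, -0, 1.464, -0.215], TCP at [200.317, -512.205, 239.322] pointing down, gripper open.
Joint ranges: [-3.11, 3.11], [-0.89, 2.33], [0.22, 2.48], [-1.42, 4.56], [0.17, 2.85], [-2.88, 2.88]. Speed limits (rad/s): [2.39, 2.39, 3.14, 3.14, 3.14, 3.14].

## Interface

Orientations are given as a 3x3 rotation matrix whose columns are the frame's x, y, z axes.
In Python, from plant import * gives the robot as it stands. The module is installed in compiled form; this text tells all that it offers.
- The arm moves only by the tool send_rows, never from a script. Its argument "commands" is a list of rows, each a list of 5 numbers: the shift along the tool's x, y, z in m, then the turn about the tool's z in rad, then the closure, from 0 (fully open) to 1 (shut). A call has 1 to 8 rows; each row shifts and turns the commanded pose from where the row before left it, along the tool's axes as they then stand; what a row does not reach is not made up. A row lasts 1/8 s, in which the tool goes at most 62.5 mm and 10.7 degrees, less where a joint would pass 70% of its speed; a pose out of reach is approached as far as the arm can. A call is refused whole if a number of a shift passes 0.0625 or a number of a turn 0.188, either way. A call with a gripper value outside its range is refused whole. The fingers move at their own pace and stop on an object; "newtons" is the grip in N (left out, the last holds). Time passes only in rows, so rows that do not move let the fingers close. It gives the time, the measured TCP pose, the force, the opening and the grip force at its end, in the units of the state.
- get_state(): the state, without advancing time (a new reading comes with each control period).
- read_camera(name): name is "scene" or "top" or "wrist"; returns the picture (420x560x3 uint8, blue, green, red); there is no depth.
- camera_model(name): a dict with "fx", "fy", "cx", "cy" (pixels), "distortion" ([k1, k2, p1, p2, k3] as OpenCV has them; the pictures are not rectified), "T" (4x4, takes a point from camera to world coordinates); the wrist camera has in their place "mount" (4x4, takes a point from camera to tool coordinates, whose origin is the TCP and whose axes are the flange's). Camera axes: x right, y down, z forward; pixel columns grow to the right and rows downward; lengths in mm; the calibration is good to about 2 mm. A picture is of the moment at which its call begins: read the wrist's pose just before it. camera_model takes no time and is no camera call.
- job_done(): hands the job in; it is judged then, once.
The state is a dict: "time_s": time; "q": joint angles; "dq": joint speeds; "effort": joint torques, N m; "position": TCP position; "eef_rot": TCP orientation; "ft_force": force on the tool from outside, world axes, zero at the start; "torque": the same for the moment, N m; "width": finger opening in mm; "finger_force": force on a finger pad.
Only numpy, scipy, OpenCV 4.12 (cv2) and the standard library are available. Lean on these libraries where they do the work, as an engineer would, in place of code of your own. Each camera call takes 0.05 s, during which the arm holds its last target. There are 200 camera calls.

## Working session

There is one attempt and no reset: what is moved stays moved. The work goes in short steps, Python scripts to look and compute and a tool call to move; the robot and the scene stay as the last step left them, time stands still between calls to the robot, and variables do not carry over. Pictures are saved under pics/ and viewed, at most 10 in all, crops included, and the job is handed in when it is done.

Besides the shell and the picture viewer there is one more tool, called after ">>>" by a JSON object that holds its "api" and its "payload". send_rows: Moves the arm, as the interface text tells. Its arguments: {"type":"object","properties":{"commands":{"type":"array"},"newtons":{"type":"number"}},"required":["commands"]}

```bash
mkdir -p pics
python3 - <<'E'
from plant import *
import cv2
s=get_state();print(s['time_s'],s['position'],s['eef_rot'],s['width'])
for n in('scene','top'):
    cv2.imwrite(f'pics/{n}0.png',read_camera(n));m=camera_model(n);print(m)
E
```

```text
0.0 [ 200.27949144 -511.91476885  238.71799328] [[ 9.31298417e-01  3.64257048e-01 -2.49556529e-04]
 [ 3.64257006e-01 -9.31297301e-01  1.47354540e-03]
 [ 3.04337977e-04 -1.46321322e-03 -9.99998883e-01]] 85.62536459793732
{'fx': 535.8706767260811, 'fy': 535.8706767260811, 'cx': 280.2186130004454, 'cy': 215.57101987930267, 'distortion': array([0.06339835, 0.        , 0.        , 0.        , 0.        ]), 'T': array([[ 4.76630142e-01,  7.29196671e-01, -4.91015196e-01,
         1.19119444e+03],
       [ 8.79097786e-01, -3.93264030e-01,  2.69314844e-01,
        -3.29055465e+02],
       [ 3.28487256e-03, -5.60013944e-01, -8.28476670e-01,
         1.16203960e+03],
       [ 0.00000000e+00,  0.00000000e+00,  0.00000000e+00,
         1.00000000e+00]])}
{'fx': 415.9596460888351, 'fy': 415.9596460888351, 'cx': 279.89116469014755, 'cy': 207.95497825650395, 'distortion': array([0.00640719, 0.        , 0.        , 0.        , 0.        ]), 'T': array([[ 7.22457716e-04, -9.96644235e-01,  8.18519830e-02,
         4.46951786e+02],
       [-9.99866609e-01,  6.15635901e-04,  1.63213067e-02,
        -6.98265422e+00],
       [-1.63169272e-02, -8.18528561e-02, -9.96510847e-01,
         1.30938235e+03],
       [ 0.00000000e+00,  0.00000000e+00,  0.00000000e+00,
         1.00000000e+00]])}
```

View pics/top0.png

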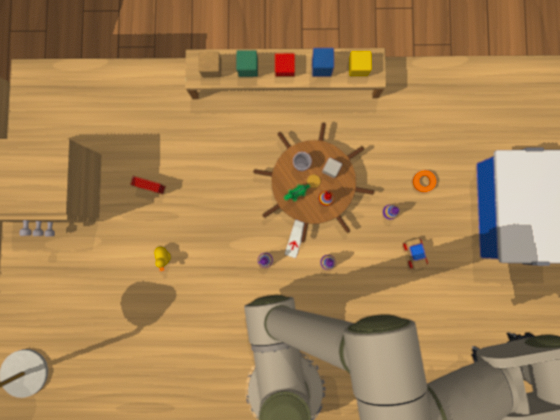

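View pics/scene0.png

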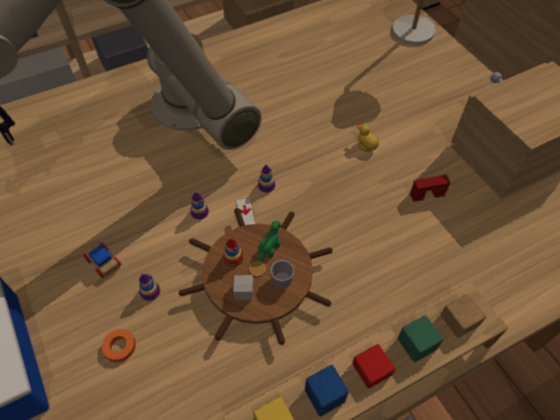

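The top view shows the wheel at about (314,181), the dino at (297,192), the red-hatted clown on the wheel at (326,198), and the arrow at (293,243). The purple look-alikes are at (265,260), (328,262) and (391,211). Next I measure the axle, front line, pegs and dino.

```bash
cat > h.py <<'E'
from plant import *
import cv2, numpy as np
def ray(n,px,z):
    m=camera_model(n);K=np.array([[m['fx'],0,m['cx']],[0,m['fy'],m['cy']],[0,0,1.]])
    u=cv2.undistortPoints(np.float64(px).reshape(-1,1,2),K,m['distortion']).reshape(-1,2)
    d=np.c_[u,np.ones(len(u))]@m['T'][:3,:3].T;o=m['T'][:3,3]
    z=np.broadcast_to(z,len(u))
    return o+d*((z-o[2])/d[:,2])[:,None]
def proj(n,P):
    m=camera_model(n);K=np.array([[m['fx'],0,m['cx']],[0,m['fy'],m['cy']],[0,0,1.]])
    T=np.linalg.inv(m['T']);return cv2.projectPoints(np.float64(P).reshape(-1,1,3),cv2.Rodrigues(T[:3,:3])[0],T[:3,3],K,m['distortion'])[0].reshape(-1,2)
def blobs(mask,mn):
    k,l,s,c=cv2.connectedComponentsWithStats(mask.astype(np.uint8))
    return [(np.argwhere(l==i)[:,::-1],s[i,4]) for i in range(1,k) if s[i,4]>=mn]
def pix(mask): return np.argwhere(mask)[:,::-1]
def wheel(n,c):
    "peg angles mod 45 and centre, from dark pixels between 138 and 185 mm, refined on the peg lines"
    im=read_camera(n);hsv=cv2.cvtColor(im,cv2.COLOR_BGR2HSV)
    c=np.array(c,float);out=[]
    g=np.argwhere(np.ones(im.shape[:2]))[:,::-1]
    P=ray(n,g,39.)[:,:2];dark=(im.max(2)<105).ravel()
    for it in range(3):
        r=np.hypot(*(P-c).T);mk=(dark&(r>138)&(r<190)).reshape(im.shape[:2])
        L=[]
        for p,a in blobs(mk,15):
            q=ray(n,p,39.)[:,:2];m=q.mean(0);w,v=np.linalg.eigh(np.cov((q-m).T));
            d=v[:,1];rad=(m-c)/np.hypot(*(m-c))
            if abs(d@rad)>.93 and w[0]<45 and 80<w[1]: L.append((m,d if d@rad>0 else -d))
        N=np.array([[-d[1],d[0]] for m,d in L]);b=np.array([n_@m for n_,(m,d) in zip(N,L)])
        if len(L)>=3: c=np.linalg.lstsq(N,b,rcond=None)[0]
    return im,hsv,c,[(m.round(),round(float(np.degrees(np.arctan2(*(m-c)[::-1]))),1),round(float(np.hypot(*(m-c))))) for m,d in L]
E
python3 - <<'E'
from h import *
for n,p in(('top',(314,181)),('scene',(257,270))):
    im,hsv,c,L=wheel(n,ray(n,[p],48.)[0,:2])
    print(n,c)
    for l in L:print('  ',l)
    h,s,v=cv2.split(hsv)
    # white tongue & red arrow near
    P=ray(n,np.argwhere(np.ones(h.shape))[:,::-1],4.)[:,:2];r=np.hypot(*(P-c).T).reshape(h.shape)
    for nm,mk,z in(('white',(s<60)&(v>150)&(r<260)&(r>150),4.),('red',((h<8)|(h>172))&(s>120)&(r<240)&(r>170),4.),('green',(h>40)&(h<80)&(s>120)&(r<220),83.),('redhat',((h<8)|(h>172))&(s>150)&(r<150),130.),('purple',(h>120)&(h<160)&(s>80)&(r<320),50.)):
        for p,a in blobs(mk,12):
            q=ray(n,p,z)[:,:2];m=q.mean(0);print('  ',nm,a,p.mean(0).round(1),m.round(1),'ang',np.degrees(np.arctan2(*(m-c)[::-1])).round(1),'r',np.hypot(*(m-c)).round(1))
    u,vv=proj(n,[[*c,48.]])[0].astype(int)
    cv2.imwrite(f'pics/{n}1.png',cv2.resize(im[max(0,vv-100):vv+110,max(0,u-130):u+130],None,fx=2.8,fy=2.8,interpolation=cv2.INTER_CUBIC))
E
```

```text
top [630.98957178 -90.9533082 ]
   (array([ 790., -118.]), -9.5, 162)
   (array([765.,   2.]), 34.7, 163)
   (array([ 723., -221.]), -54.6, 159)
   (array([663.,  66.]), 78.6, 160)
   (array([ 606., -248.]), -99.2, 159)
   (array([542.,  41.]), 123.9, 159)
   (array([ 499., -182.]), -145.3, 160)
   (array([473., -60.]), 168.8, 161)
   white 144 [295.8 235.2] [468.6 -35.3] ang 161.1 r 171.6
   white 97 [291.4 251.1] [419.1 -21.5] ang 161.9 r 222.9
   red 30 [293.5 244. ] [441.2 -28.3] ang 161.7 r 199.8
   green 228 [296.4 192.2] [594.6 -35.8] ang 123.4 r 66.1
   redhat 52 [327.3 195.4] [ 579.6 -122.7] ang -148.3 r 60.4
   purple 24 [384.8 213.2] [ 534.2 -303.5] ang -114.5 r 233.5
   purple 63 [393.4 210.6] [ 542.1 -329.5] ang -110.4 r 254.6
   purple 55 [263.5 260.5] [391.7  62.8] ang 147.3 r 284.5
   purple 58 [328.9 262.3] [ 386.7 -133.4] ang -170.1 r 248.0
scene [1565.66757462  516.62181749]Traceback (most recent call last):
  File "<stdin>", line 13, in <module>
cv2.error: OpenCV(4.12.0) /io/opencv/modules/imgproc/src/resize.cpp:4208: error: (-215:Assertion failed) !ssize.empty() in function 'resize'
```

View pics/top1.png

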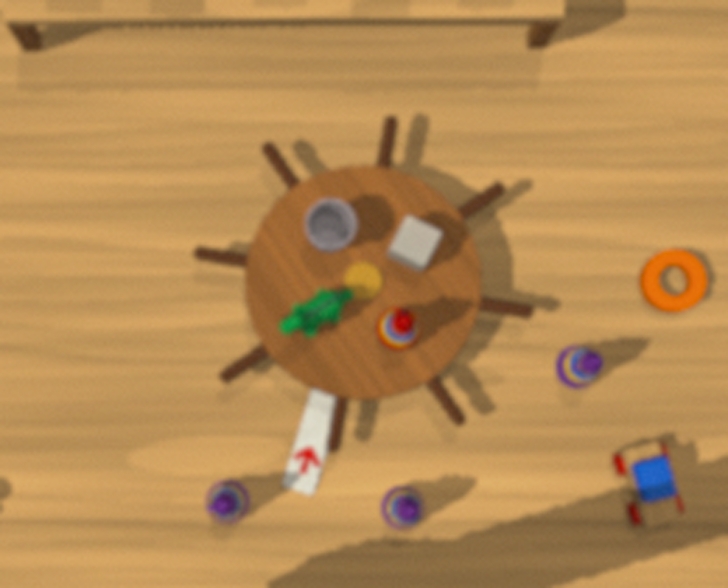

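The top view gives these positions:
- Axle: (631,-91).
- Pegs: 34.7° mod 45°.
- Dino: at 123.5°, r 66, on the 124° peg line, as described.
- Front line: 161.7°, with the red arrow at r 200.

All of these match the given sizes. The clown meant is the red-hatted one on the wheel. The purple ones on the table are look-alikes, left alone.

The wheel must turn about +38° (CCW). I'll push the peg at 79° from its +x side, on the free left side.

>>> {"api": "send_rows", "payload": {"commands": [[0, 0, 0, 0.187, 1], [0, 0, 0, 0.187, 1], [0.04, -0.045, 0, 0, 1], [0.04, -0.045, 0, 0, 1], [0.04, -0.045, 0, 0, 1], [0.04, -0.045, 0, 0, 1], [0.04, -0.045, 0, 0, 1], [0.04, -0.045, 0, 0, 1]]}}

```text
time_s: 1.2
position: [441.7, -240.8, 239.4]
eef_rot: [[1.0, -0.001, 0.0], [-0.001, -1.0, -0.0], [0.0, 0.0, -1.0]]
ft_force: [1.0, -1.0, 0.3]
width: 0.4
finger_force: 0.0
```

>>> {"api": "send_rows", "payload": {"commands": [[0.04, -0.045, 0, 0, 1], [0.04, -0.045, 0, 0, 1], [0.04, -0.045, 0, 0, 1], [0.04, -0.045, 0, 0, 1], [0.04, -0.045, 0, 0, 1], [0.04, -0.045, 0, 0, 1], [0, 0, 0, 0, 1], [0, 0, 0, 0, 1]]}}

```text
time_s: 2.2
position: [680.7, 27.0, 238.9]
eef_rot: [[1.0, -0.001, -0.001], [-0.001, -1.0, -0.0], [-0.001, 0.0, -1.0]]
ft_force: [-0.8, -0.7, 1.4]
width: 0.4
finger_force: 0.0
```

>>> {"api": "send_rows", "payload": {"commands": [[0.012, -0.026, 0, 0, 1], [0.012, -0.026, 0, 0, 1], [0, 0, 0.05, 0, 1], [0, 0, 0.05, 0, 1], [0, 0, 0.03, 0, 1], [0, 0, 0, 0, 1], [0, 0, 0, 0, 1]]}}

```text
time_s: 3.08
position: [705.6, 78.3, 111.6]
eef_rot: [[1.0, -0.002, 0.003], [-0.002, -1.0, -0.0], [0.003, 0.0, -1.0]]
ft_force: [-0.1, 0.4, -0.0]
width: 0.0
finger_force: 0.0
```

Run:
```python
from h import *
print(get_state()['position'])
cv2.imwrite('pics/w2.png',read_camera('wrist'));im=read_camera('top')
cv2.imwrite('pics/t2.png',cv2.resize(im[90:290,190:440],None,fx=2.8,fy=2.8,interpolation=cv2.INTER_CUBIC))
```

```text
[705.6209773   78.29887599 111.57130755]
```

View pics/w2.png

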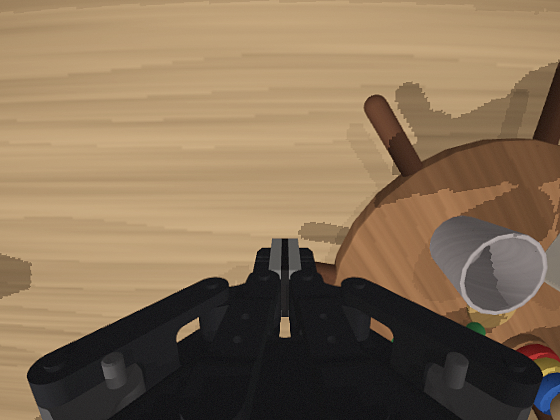

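The finger is between the pegs, at about (285,250), and nothing is close below it. I'll lower it, then push slowly along -x.

>>> {"api": "send_rows", "payload": {"commands": [[0, 0, 0.04, 0, 1], [0, 0, 0.038, 0, 1], [0, 0, 0, 0, 1], [-0.006, 0, 0, 0, 1], [-0.006, 0, 0, 0, 1], [-0.006, 0, 0, 0, 1], [-0.006, 0, 0, 0, 1], [-0.006, 0, 0, 0, 1]]}}

```text
time_s: 4.18
position: [674.8, 79.3, 31.7]
eef_rot: [[1.0, -0.001, 0.001], [-0.001, -1.0, 0.0], [0.001, -0.0, -1.0]]
ft_force: [-0.4, 0.2, -0.4]
width: 0.1
finger_force: 0.4
```

>>> {"api": "send_rows", "payload": {"commands": [[-0.008, 0, 0, 0, 1], [-0.008, 0, 0, 0, 1], [-0.008, 0, 0, 0, 1], [-0.008, 0, 0, 0, 1], [-0.008, 0, 0, 0, 1], [0, 0, 0, 0, 1]]}}

```text
time_s: 4.92
position: [634.4, 79.2, 31.3]
eef_rot: [[1.0, -0.001, -0.001], [-0.001, -1.0, -0.0], [-0.001, 0.0, -1.0]]
ft_force: [-0.0, 1.0, -0.5]
width: -0.0
finger_force: 0.0
```

Run:
```python
from h import *
im,hsv,c,L=wheel('top',(631,-91))
for l in L:print(l)
cv2.imwrite('pics/t3.png',cv2.resize(im[90:290,190:440],None,fx=2.8,fy=2.8,interpolation=cv2.INTER_CUBIC))
```

```text
(array([789., -69.]), 6.7, 166)
(array([ 754., -182.]), -35.6, 159)
(array([ 654., -249.]), -79.4, 163)
(array([620.,  81.]), 91.3, 170)
(array([ 532., -219.]), -125.3, 159)
(array([502.,  12.]), 140.5, 159)
(array([ 468., -111.]), -171.9, 157)
```

View pics/t3.png

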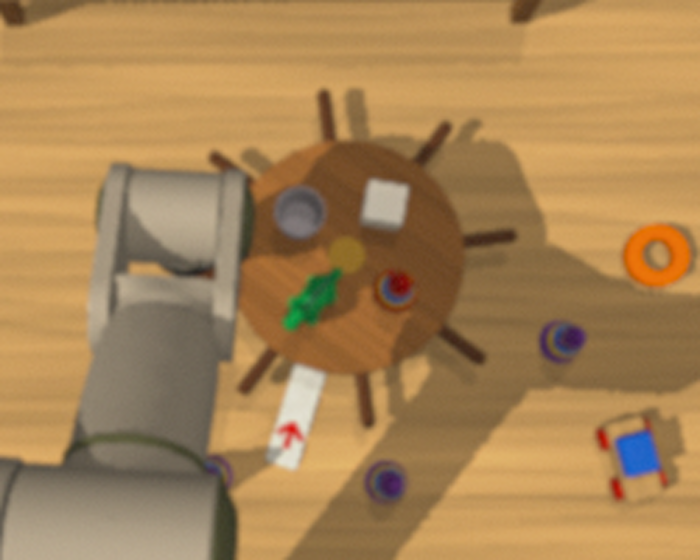

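The wheel has turned 18° cleanly, and about 19° is left.

>>> {"api": "send_rows", "payload": {"commands": [[-0.008, 0.001, 0, 0, 1], [-0.008, 0.001, 0, 0, 1], [-0.008, 0.002, 0, 0, 1], [-0.008, 0.002, 0, 0, 1], [-0.008, 0.002, 0, 0, 1], [-0.006, 0.002, 0, 0, 1], [0, 0, 0, 0, 1]]}}

```text
time_s: 5.85
position: [588.5, 69.1, 31.3]
eef_rot: [[1.0, -0.001, -0.001], [-0.001, -1.0, 0.0], [-0.001, -0.0, -1.0]]
ft_force: [-0.0, 0.2, -0.2]
width: -0.0
finger_force: 0.0
```

```bash
cat > m.py <<'E'
from h import *
im,hsv,c,L=wheel('top',(631,-91))
for l in L:print(l[1:],l[1]%45)
h,s,v=cv2.split(hsv);P=ray('top',np.argwhere(np.ones(h.shape))[:,::-1],83.)[:,:2];c=np.array([631,-91.]);r=np.hypot(*(P-c).T).reshape(h.shape)
p=pix((h>40)&(h<80)&(s>120)&(r<130));q=ray('top',p,83.)[:,:2].mean(0)-c
print(len(p),q,np.degrees(np.arctan2(*q[::-1])),np.hypot(*q))
cv2.imwrite('pics/last.png',cv2.resize(im[90:290,190:440],None,fx=2.8,fy=2.8,interpolation=cv2.INTER_CUBIC))
E
python3 m.py
```

```text
(-19.6, 159) 25.4
(25.3, 162) 25.3
(-65.1, 160) 24.900000000000006
(69.4, 163) 24.400000000000006
(-111.7, 160) 23.299999999999997
(157.6, 161) 22.599999999999994
(-157.4, 163) 22.599999999999994
230 [-58.51354355  24.66454379] 157.143674617267 63.49940550513372
```

>>> {"api": "send_rows", "payload": {"commands": [[-0.006, 0.002, 0, 0, 1], [-0.005, 0.001, 0, 0, 1], [0, 0, 0, 0, 1], [0.01, -0.01, 0, 0, 1], [0.02, -0.02, 0, 0, 1], [0, -0.03, 0, 0, 1], [0, 0, 0, 0, 1]]}}

```text
time_s: 6.78
position: [608.4, 128.6, 31.1]
eef_rot: [[1.0, 0.002, 0.0], [0.002, -1.0, 0.0], [0.0, -0.0, -1.0]]
ft_force: [0.6, -0.0, -0.5]
width: -0.1
finger_force: 0.0
```

```bash
python3 m.py
```

```text
(-16.4, 159) 28.6
(29.0, 162) 29.0
(-62.4, 159) 27.6
(-108.2, 161) 26.799999999999997
(118.3, 161) 28.299999999999997
(-153.7, 163) 26.30000000000001
(162.1, 162) 27.099999999999994
223 [-59.28002814  20.53122331] 160.89683004477195 62.73478195943146
```

The dino is at 160.9°, its peg line at about 162.5°, and the front is 161.7°. It is aligned within 1°, about 1 mm. Now I move clear.

>>> {"api": "send_rows", "payload": {"commands": [[0, -0.03, -0.03, 0, 1], [0, -0.02, -0.055, 0, 1], [0, 0, -0.06, 0, 1], [0, 0, -0.06, 0, 1], [0, -0.05, 0, 0, 1], [0, -0.05, 0, 0, 1], [0, 0, 0, 0, 1], [0, 0, 0, 0, 1]]}}

```text
time_s: 7.82
position: [608.5, 275.5, 236.1]
eef_rot: [[1.0, -0.002, -0.0], [-0.002, -1.0, -0.0], [-0.0, 0.0, -1.0]]
ft_force: [0.2, -0.2, -0.0]
width: 0.1
finger_force: 0.0
```

```bash
python3 m.py
```

```text
(-16.8, 158) 28.2
(28.0, 161) 28.0
(-62.0, 161) 28.0
(73.0, 161) 28.0
(-107.5, 161) 27.5
(118.3, 160) 28.299999999999997
(-152.3, 165) 27.69999999999999
(162.7, 160) 27.69999999999999
231 [-60.6077285   21.13867286] 160.7723263573033 64.1883185971409
```

View pics/last.png

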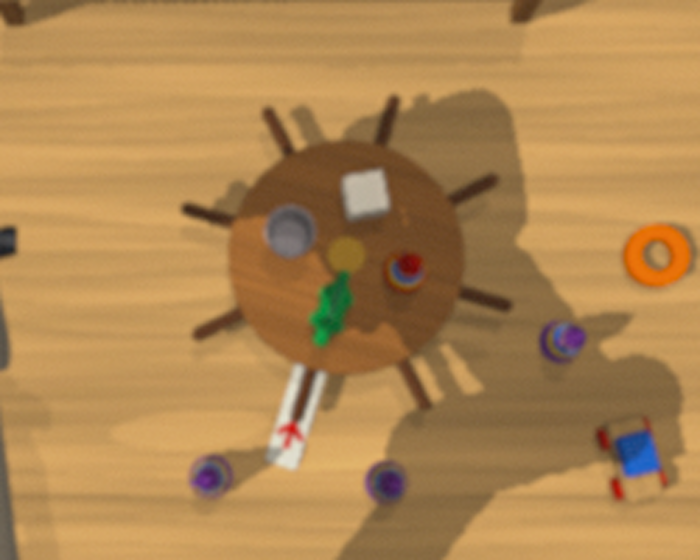

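The picture shows the dino at (332,310), in line with its peg over the tongue and the arrow at (291,435). The toys are upright and the arm is clear.

```bash
python3 -c "
from plant import *
print(job_done())"
```

```text
the job is handed in; nothing more can be done
None
```

I turned the stand about 38° by one rim peg, so the dinosaur now stands within about 1° (roughly 1 mm) of the arrow line; the toys looked upright in the last top view, the arm is clear, and the job is handed in.

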